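# Turn the painted wheels and stack the tins

### The job

The blue paint on the cart wheels is still tacky: turn every wheel over with the spatula (a quick turn of the wrist does it), so that it lies flat on the cork mat with its blue face down, and never let the hand or arm touch a wheel. Put the spatula back flat on the black rubber pad, and stack the loose paint tins, lying on their sides, on the row of tins in the cradle as a pyramid: each saddled into a gap between two neighbours of the layer below. Leave the jar, tape and brush alone.

Things in the scene. Friction and masses are not known exactly. Their poses are not given: they have to be found in the camera images.
- wheel1: wooden cart wheel, ~120 g: disc 110 mm across, 10 mm thick, hub 48 mm across standing out 9 mm on both faces (28 mm thick in all), so it lies on its hub with the rim's underside 9 mm above the mat, 31 mm overhanging all round. Origin: its centre, 14 mm above what it lies on. Own z points out of the blue face (up at the start); other face bare wood. May be absent (None)
- wheel2: wooden cart wheel, ~120 g: disc 110 mm across, 10 mm thick, hub 48 mm across standing out 9 mm on both faces (28 mm thick in all), so it lies on its hub with the rim's underside 9 mm above the mat, 31 mm overhanging all round. Origin: its centre, 14 mm above what it lies on. Own z points out of the blue face (up at the start); other face bare wood. May be absent (None)
- wheel3: wooden cart wheel, ~120 g: disc 110 mm across, 10 mm thick, hub 48 mm across standing out 9 mm on both faces (28 mm thick in all), so it lies on its hub with the rim's underside 9 mm above the mat, 31 mm overhanging all round. Origin: its centre, 14 mm above what it lies on. Own z points out of the blue face (up at the start); other face bare wood. May be absent (None)
- tin1: blue-banded sealed paint sample tin lying on its side, 60 mm diameter, 64 mm long, about 200 g; flat ends. Origin at its centre, own x along its axis (it may have rolled about x). May be absent (None); at the start it lies on the bench
- tin2: yellow-banded sealed paint sample tin lying on its side, 60 mm diameter, 64 mm long, about 200 g; flat ends. Origin at its centre, own x along its axis (it may have rolled about x). May be absent (None); at the start it lies on the bench
- tin3: green-banded sealed paint sample tin lying on its side, 60 mm diameter, 64 mm long, about 200 g; flat ends. Origin at its centre, own x along its axis (it may have rolled about x). May be absent (None); at the start it lies on the bench
- tin4: red-banded sealed paint sample tin lying on its side, 60 mm diameter, 64 mm long, about 200 g; flat ends. Origin at its centre, own x along its axis (it may have rolled about x). May be absent (None); at the start it lies on the bench
- base1: grey-banded tin of the bottom row, same size as the other tins (60 mm diameter, 64 mm long), lying in the cradle; origin at its centre, own x along its axis
- base2: grey-banded tin of the bottom row, same size as the other tins (60 mm diameter, 64 mm long), lying in the cradle; origin at its centre, own x along its axis
- base3: grey-banded tin of the bottom row, same size as the other tins (60 mm diameter, 64 mm long), lying in the cradle; origin at its centre, own x along its axis
- base4: grey-banded tin of the bottom row, same size as the other tins (60 mm diameter, 64 mm long), lying in the cradle; origin at its centre, own x along its axis
- spatula: spatula (turner), red handle, 200 g, standing level on blade and foot. Own x runs along it towards the blade, z up when the blade lies flat. Origin: below mid-handle, at the height of the blade's underside. Handle: bar x -60 to 70 mm, 18 wide (y), 26 high, centreline at z 65. Foot: 8 mm rod down to a 60 mm crossbar at x -52, z 0
- blade (a point): centre of the underside of the spatula's blade, x 140 mm from the spatula's origin, axes as the spatula's. Blade: flat steel plate reaching 40 mm either way in x, 30 mm either way in y, 2.5 mm thick; a bent 8 mm neck joins its rear to the front of the handle (spatula x 66 to 106 mm)
- middle (a point): point half-way along the spatula, x 60 mm from its origin, at the height of the blade's underside
- pad: black rubber tool pad fixed to the bench, 300 mm (own x) by 120 mm (own y), 3 mm thick; origin at the centre of its underside
- mat: cork drying mat fixed to the bench, 360 mm (own x, away from the robot) by 470 mm (own y), 3 mm thick; origin at the centre of its underside
- cradle: fixed wooden cradle, origin at the centre of its underside: floor 6 mm thick, 270 mm along own x, 46 mm along y, open at the y ends, cheeks 34 mm high at the x ends. Holds base1 to base4 side by side at x -91.5, -30.5, 30.5, 91.5 mm, axes along own y, centres at z 36. A tin saddled over two of them has its centre at z 88, one on top of two such tins at z 139
- jar: bystander: small blue jar with a white lid, 60 mm across, 65 mm high; origin at the centre of its underside
- tape: bystander: roll of yellow tape, 100 mm across, 25 mm high; origin at the centre of its underside
- brush: bystander: paint brush, 200 mm long, lying along its own x; origin at the middle of its underside
There are look-alikes about, which are no part of the job. Leave any green look-alike of the spatula alone.

How it is judged:
At the end, for the whole second after the job is handed in: Wheels flat (0.19 rad), blue face down, centres on the mat. Loose tins at rest in the row's gaps or on top (12 mm across, 20 mm along, 7 mm in height, 0.2 rad); the row still in place. Spatula flat on the pad, its middle within 60 mm (along), 50 mm (across) of the pad's centre. All at rest (angle between each of wheel1, wheel2, wheel3's own z axis and vertical above 2.95 rad and x of wheel1 in the frame of mat between -0.18 and 0.18 m and y of wheel1 in the frame of mat between -0.235 and 0.235 m and z of wheel1 in the frame of mat between 0.01 and 0.024 m and linear speed of each of wheel1, wheel2, wheel3, tin1, tin2, tin3, tin4, spatula below 0.02 m/s and x of wheel2 in the frame of mat between -0.18 and 0.18 m and y of wheel2 in the frame of mat between -0.235 and 0.235 m and z of wheel2 in the frame of mat between 0.01 and 0.024 m and x of wheel3 in the frame of mat between -0.18 and 0.18 m and y of wheel3 in the frame of mat between -0.235 and 0.235 m and z of wheel3 in the frame of mat between 0.01 and 0.024 m and ((x of tin1 in the frame of cradle between -0.073 and -0.049 m and z of tin1 in the frame of cradle between 0.0807 and 0.0947 m) or (x of tin1 in the frame of cradle between -0.012 and 0.012 m and z of tin1 in the frame of cradle between 0.0807 and 0.0947 m) or (x of tin1 in the frame of cradle between 0.049 and 0.073 m and z of tin1 in the frame of cradle between 0.0807 and 0.0947 m) or (x of tin1 in the frame of cradle between -0.0425 and -0.0185 m and z of tin1 in the frame of cradle between 0.1324 and 0.1464 m) or (x of tin1 in the frame of cradle between 0.0185 and 0.0425 m and z of tin1 in the frame of cradle between 0.1324 and 0.1464 m)) and y of tin1 in the frame of cradle between -0.02 and 0.02 m and angle between the x axis of each of tin1, tin2, tin3, tin4 and the y axis of cradle, either way round below 0.2 rad and ((x of tin2 in the frame of cradle between -0.073 and -0.049 m and z of tin2 in the frame of cradle between 0.0807 and 0.0947 m) or (x of tin2 in the frame of cradle between -0.012 and 0.012 m and z of tin2 in the frame of cradle between 0.0807 and 0.0947 m) or (x of tin2 in the frame of cradle between 0.049 and 0.073 m and z of tin2 in the frame of cradle between 0.0807 and 0.0947 m) or (x of tin2 in the frame of cradle between -0.0425 and -0.0185 m and z of tin2 in the frame of cradle between 0.1324 and 0.1464 m) or (x of tin2 in the frame of cradle between 0.0185 and 0.0425 m and z of tin2 in the frame of cradle between 0.1324 and 0.1464 m)) and y of tin2 in the frame of cradle between -0.02 and 0.02 m and ((x of tin3 in the frame of cradle between -0.073 and -0.049 m and z of tin3 in the frame of cradle between 0.0807 and 0.0947 m) or (x of tin3 in the frame of cradle between -0.012 and 0.012 m and z of tin3 in the frame of cradle between 0.0807 and 0.0947 m) or (x of tin3 in the frame of cradle between 0.049 and 0.073 m and z of tin3 in the frame of cradle between 0.0807 and 0.0947 m) or (x of tin3 in the frame of cradle between -0.0425 and -0.0185 m and z of tin3 in the frame of cradle between 0.1324 and 0.1464 m) or (x of tin3 in the frame of cradle between 0.0185 and 0.0425 m and z of tin3 in the frame of cradle between 0.1324 and 0.1464 m)) and y of tin3 in the frame of cradle between -0.02 and 0.02 m and ((x of tin4 in the frame of cradle between -0.073 and -0.049 m and z of tin4 in the frame of cradle between 0.0807 and 0.0947 m) or (x of tin4 in the frame of cradle between -0.012 and 0.012 m and z of tin4 in the frame of cradle between 0.0807 and 0.0947 m) or (x of tin4 in the frame of cradle between 0.049 and 0.073 m and z of tin4 in the frame of cradle between 0.0807 and 0.0947 m) or (x of tin4 in the frame of cradle between -0.0425 and -0.0185 m and z of tin4 in the frame of cradle between 0.1324 and 0.1464 m) or (x of tin4 in the frame of cradle between 0.0185 and 0.0425 m and z of tin4 in the frame of cradle between 0.1324 and 0.1464 m)) and y of tin4 in the frame of cradle between -0.02 and 0.02 m and x of base1 in the frame of cradle between -0.1035 and -0.0795 m and y of base1 in the frame of cradle between -0.02 and 0.02 m and z of base1 in the frame of cradle between 0.03 and 0.042 m and x of base2 in the frame of cradle between -0.0425 and -0.0185 m and y of base2 in the frame of cradle between -0.02 and 0.02 m and z of base2 in the frame of cradle between 0.03 and 0.042 m and x of base3 in the frame of cradle between 0.0185 and 0.0425 m and y of base3 in the frame of cradle between -0.02 and 0.02 m and z of base3 in the frame of cradle between 0.03 and 0.042 m and x of base4 in the frame of cradle between 0.0795 and 0.1035 m and y of base4 in the frame of cradle between -0.02 and 0.02 m and z of base4 in the frame of cradle between 0.03 and 0.042 m and x of middle in the frame of pad between -0.06 and 0.06 m and y of middle in the frame of pad between -0.05 and 0.05 m and z of middle in the frame of pad between -0.002 and 0.012 m and angle between spatula's own z axis and vertical below 0.12 rad); the robot touches nothing.
It fails at once if the robot's hand or arm touches a painted wheel (contact force between any of the fingers, the arm and wheel1 above 0.5 N or contact force between any of the fingers, the arm and wheel2 above 0.5 N or contact force between any of the fingers, the arm and wheel3 above 0.5 N).
It fails at once if a bystander (jar, tape roll or brush) is shifted by more than 40 mm (distance of any of jar, tape, brush from where it was at the start of the episode above 0.04 m).
Of wheel1, wheel2, wheel3 only 2 to 3 are there at a start; the rules pass over those that are not, and their reading is None.
Of tin1, tin2, tin3, tin4 only 3 to 4 are there at a start; the rules pass over those that are not, and their reading is None.
At some moment in a run one of wheel1, wheel2, wheel3, spatula may be knocked a few centimetres aside while the robot is not near it.
It also fails if it takes over 200 s, if anything falls off the work surface, if the arm or the gripper's body presses on something with over 40 N, if the wrist force passes 120 N, or if a joint passes its speed limit or range.

### The arm

A 7-joint arm with a two-finger parallel gripper is mounted at the origin on the work surface. World frame = base frame: x ahead of the robot, y to its left, z up, the work surface at z = 0. Lengths are in m, angles in rad, forces in N, time in s.
With the tool pointing down it reaches from about 0.4 to 0.85 m from the base axis. Payload 4.5 kg.
Tool frame: the origin (TCP) lies on the centre line of the jaws, within the pads' length; the fingertips stand 17 mm ahead of it and the grasp point (between the pads) lies 2 mm behind it (r.tip_reach is the distance from the TCP to the fingertips, in m); z points along the fingers, y is the line along which they close (so a half turn about z gives the same grasp; the last joint's range is limited). The gripper opens to 88 mm and grips with 3 to 60 N. Pads are 18 mm wide; open, the fingers measure 123 mm over their backs; the gripper's body (75 mm by 187 mm) begins 45 mm behind the grasp point.
Start: joints at [1.192, 0.689, -0.195, 1.565, 0.157, 0.902, -0.215], TCP at [0.251, -0.573, 0.256] pointing down, gripper open.
Joint ranges: [-3.01, 3.01], [-0.46, 2.08], [-1.47, 1.51], [0.13, 2.56], [-1, 4.14], [0.04, 2.09], [-2.66, 2.66]. Speed limits (rad/s): [2.57, 2.57, 3.14, 3.14, 3.14, 3.14, 3.14].

### API

Orientations are given as a unit quaternion [x, y, z, w].
In Python, from plant import r gives the robot as it stands.
- The arm moves only by the tool step_arm, never from a script. Its argument "steps" is a list of rows, each a list of 7 numbers: the shift along the tool's x, y, z in cm, then the turn, a rotation vector about the tool's x, y, z in degrees, then the gripper's target within -1 to 1 (shut at 1, half-way at 0, fully open at -1). A call has 1 to 8 rows; each row shifts and turns the commanded pose from where the row before left it, along the tool's axes as they then stand; what a row does not reach is not made up. A row lasts 1/8 s, in which the tool goes at most 62.5 mm and 10.7 degrees, less where a joint would pass 70% of its speed; a pose out of reach is approached as far as the arm can. A call with a gripper value outside its range is refused whole. The fingers move at their own pace and stop on an object; "force" is the grip in N (left out, the last holds). Time passes only in rows, so rows that do not move let the fingers close. It gives the time, the measured TCP pose, the force, the opening and the grip force at its end, in the units of the state.
- r.get_state(): the state, without advancing time (a new reading comes with each control period).
- r.snapshot(name): name is "side" or "top" or "wrist"; returns a dict with "pixels" (420x560x3 uint8, red, green, blue), "fx", "fy", "cx", "cy" (pixels), "cam_to_world" (4x4, takes a point from camera to world coordinates). Camera axes: x right, y down, z forward; pixel columns grow to the right and rows downward; lengths in m; the calibration is good to about 2 mm. A picture is of the moment at which its call begins. There is no depth.
- r.finish_job(): hands the job in; it is judged then, once.
The state is a dict: "clock": time; "q": joint angles; "qd": joint speeds; "joint_torque": joint torques, N m; "tool_pos": TCP position; "eef_rot": TCP orientation; "contact_force": force on the tool from outside, world axes, zero at the start; "moment": the same for the moment, N m; "opening": opening from 0.0 (shut) to 1.0 (fully open); "finger_force": force on a finger pad.
Only numpy, scipy, OpenCV 4.12 (cv2) and the standard library are available. Lean on these libraries where they do the work, as an engineer would, in place of code of your own. Each camera call takes 0.05 s, during which the arm holds its last target. There are 200 camera calls.

## Working session

There is one attempt and no reset: what is moved stays moved. The work goes in short steps, Python scripts to look and compute and a tool call to move; the robot and the scene stay as the last step left them, time stands still between calls to the robot, and variables do not carry over. Pictures are saved under pics/ and viewed, at most 14 in all, crops included, and the job is handed in when it is done.

Besides the shell and the picture viewer there is one more tool, called after ">>>" in YAML: its name, and indented under it one key for each argument. step_arm: Moves the arm, as the interface text tells. Its arguments: {"type":"object","properties":{"steps":{"type":"array","items":{"type":"array","items":{"type":"number"}}},"force":{"type":"number"}},"required":["steps"]}

```bash
ls; mkdir -p pics; cat > h.py <<'E'
import numpy as np, cv2
from plant import r
from scipy.spatial.transform import Rotation as R
def snap(n,save=None):
    s=r.snapshot(n); 
    if save: cv2.imwrite('pics/'+save,s['pixels'][:,:,::-1])
    return s
def ray(s,u,v,z):
    "pixel -> world point on plane z"
    T=np.array(s['cam_to_world']); d=T[:3,:3]@np.array([(u-s['cx'])/s['fx'],(v-s['cy'])/s['fy'],1.])
    o=T[:3,3]; return o+d*(z-o[2])/d[2]
def proj(s,p):
    T=np.linalg.inv(np.array(s['cam_to_world'])); c=T[:3,:3]@np.array(p)+T[:3,3]
    return np.array([s['fx']*c[0]/c[2]+s['cx'],s['fy']*c[1]/c[2]+s['cy']])
def st():
    s=r.get_state(); print('t',round(s['clock'],2),'p',np.round(s['tool_pos'],4),'rot',np.round(R.from_quat(s['eef_rot']).as_matrix().tolist(),3).tolist(),'F',np.round(s['contact_force'],1),'op',round(s['opening'],3),'q',np.round(s['q'],2)); return s
E
python3 - <<'E'
from h import *
a=snap('top','top1.png');b=snap('side','side1.png');st()
for s in(a,b): print(np.round(s['cam_to_world'],3).tolist(),s['fx'],s['cx'],s['cy'])
print(proj(a,[.5,0,0]),proj(a,[.6,0,0]),proj(a,[.5,.1,0]))
E
```

```text
pics
t 0.1 p [ 0.2505 -0.572   0.255 ] rot [[0.916, 0.401, -0.001], [0.401, -0.916, 0.001], [-0.0, -0.002, -1.0]] F [-0.2  0.5  1. ] op 1.008 q [ 1.19  0.69 -0.19  1.57  0.16  0.9  -0.22]
[[-0.023, -0.989, 0.149, 0.306], [-1.0, 0.024, 0.001, -0.118], [-0.004, -0.149, -0.989, 1.849], [0.0, 0.0, 0.0, 1.0]] 511.60205025864377 276.7451224952078 209.12079836121598
[[0.952, -0.155, 0.263, 0.26], [-0.304, -0.535, 0.788, -1.103], [0.019, -0.83, -0.557, 0.77], [0.0, 0.0, 0.0, 1.0]] 390.82930815301404 274.99894611547165 213.33674578676974
[245.21628854 232.79468491] [244.83001092 205.59677552] [217.68581699 233.44613855]
```

View pics/top1.png

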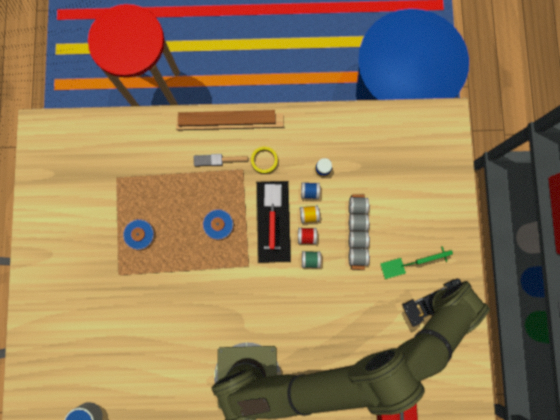

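View pics/side1.png

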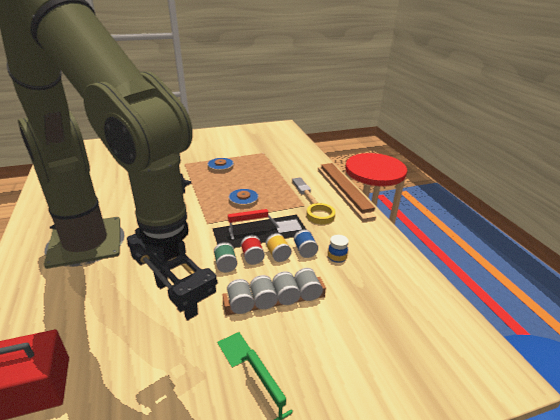

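The top view shows four loose tins at about (311,191) blue, (310,214) yellow, (308,236) red and (312,259) green. The grey row runs along x≈359, v 205–258, and the wheels are at (139,235) and (218,224).

Things that could be confused:
- **Spatula:** the red-handled one at (272,215) on the pad is the right one; the green one at (415,263) is the look-alike.
- **Wheels:** (139,235) and (218,224) on the cork are wheels. The blue stool at (413,60) and the blue pot at (80,415) are not.
- **Tins:** the loose tins are the banded ones. The jar at (324,166), the grey base tins and the red toolbox at (398,410) are not.

```bash
cat >> h.py <<'E'
def blobs(s,lo,hi,box,amin=15):
    "hsv mask blobs in box (u0,v0,u1,v1): list of (area,(u,v),minAreaRect)"
    m=cv2.inRange(cv2.cvtColor(s['pixels'],cv2.COLOR_RGB2HSV),np.array(lo),np.array(hi))
    k=np.zeros_like(m);k[box[1]:box[3],box[0]:box[2]]=255; m&=k
    out=[]
    for c in cv2.findContours(m,cv2.RETR_EXTERNAL,cv2.CHAIN_APPROX_NONE)[0]:
        q=np.zeros_like(m);cv2.drawContours(q,[c],-1,1,-1);a=q.sum()
        if a>=amin: v,u=np.nonzero(q); out.append((int(a),(u.mean(),v.mean()),cv2.minAreaRect(c)))
    return sorted(out,key=lambda t:-t[0])
E
python3 - <<'E'
from h import *
s=snap('top')
J={'wheel':((100,120,50),(125,255,255),(110,170,250,275),.022),'blue':((100,120,40),(125,255,255),(295,180,330,270),.06),
'yellow':((20,150,80),(35,255,255),(295,180,330,270),.06),'red':((0,150,60),(8,255,255),(295,180,330,270),.06),'green':((50,80,20),(90,255,255),(295,180,330,270),.06),
'spat':((0,150,60),(8,255,255),(255,180,290,265),.08),'pad':((0,0,0),(180,255,50),(250,170,295,270),.003),'greyrow':((0,0,60),(180,45,255),(340,185,375,275),.06),'cork':((5,60,60),(18,200,200),(100,160,255,280),.003)}
for n,(lo,hi,bx,z) in J.items():
    for a,c,rc in blobs(s,lo,hi,bx)[:6]:
        print(n,a,np.round(c,1),'w',np.round(ray(s,*c,z)[:2],4),'rc',np.round(rc[0],1),np.round(rc[1],1),round(rc[2],1))
c=s['pixels'][160:290,110:390,::-1]; cv2.imwrite('pics/crop1.png',cv2.resize(c,None,fx=2.85,fy=2.85,interpolation=cv2.INTER_CUBIC))
E
```

```text
wheel 619 [138.1 234. ] w [0.5025 0.3832] rc [138.2 234.1] [27.3 27.7] 26.6
wheel 614 [217.6 223.9] w [0.532  0.0976] rc [217.5 223.5] [27. 27.] 90.0
blue 143 [310.3 190.6] w [ 0.639  -0.2374] rc [310.  190.5] [13. 10.] 90.0
yellow 182 [309.6 214. ] w [ 0.5548 -0.2321] rc [309.5 214. ] [16. 11.] 90.0
red 166 [307.  235.9] w [ 0.4777 -0.2203] rc [307.  235.5] [15. 10.] 90.0
green 157 [311.  259.3] w [ 0.3956 -0.2317] rc [311. 259.] [14. 10.] 90.0
spat 265 [271.8 229.7] w [ 0.5001 -0.0975] rc [271.5 230. ] [38.  7.] 90.0
pad 1579 [273.7 227.3] w [ 0.5172 -0.1038] rc [273.1 221.4] [78.9 30.6] 88.2
greyrow 1238 [358.7 231.1] w [ 0.4901 -0.4025] rc [358.5 231. ] [66. 19.] 90.0
cork 12783 [181.  221.7] w [0.546  0.2329] rc [180.5 221.8] [100.3 132.1] 86.7
cork 49 [233.1 160.5] w [0.7695 0.0409] rc [234.5 161.5] [ 3. 25.] 90.0
```

View pics/crop1.png

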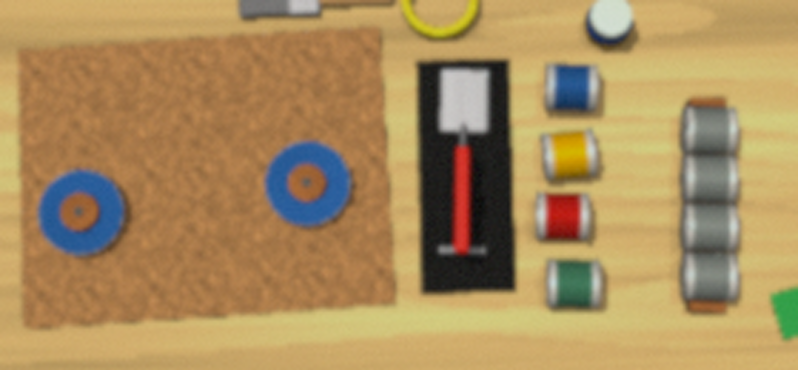

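>>> step_arm:
  steps:
    - [0, 0, -3, 0, 0, 7.87, -1]
    - [0, 0, -3, 0, 0, 7.87, -1]
    - [0, 0, -2, 0, 0, 7.87, -1]
    - [4, -4.6, 0, 0, 0, 0, -1]
    - [4, -4.6, 0, 0, 0, 0, -1]
    - [4, -4.6, 0, 0, 0, 0, -1]
    - [4, -4.6, 0, 0, 0, 0, -1]
    - [4, -4.6, 0, 0, 0, 0, -1]

```text
clock: 1.15
tool_pos: [0.4515, -0.3407, 0.3356]
eef_rot: [1.0, 0.0, -0.0, -0.0]
contact_force: [0.5, -0.4, -0.7]
opening: 0.995
finger_force: 0.0
```

```bash
python3 - <<'E'
from h import *
st(); s=snap('wrist','w1.png'); T=np.array(s['cam_to_world']);print(np.round(T,3).tolist(),s['fx'],s['cx'],s['cy'])
E
```

```text
t 1.15 p [ 0.4515 -0.3407  0.3356] rot [[1.0, 0.001, -0.0], [0.001, -1.0, 0.0], [-0.0, -0.0, -1.0]] F [ 0.5 -0.4 -0.7] op 0.995 q [ 0.62  0.52 -0.09  1.64  0.05  0.98 -1.06]
[[0.001, -0.948, -0.319, 0.535], [-1.0, -0.0, -0.001, -0.341], [0.001, 0.319, -0.948, 0.464], [0.0, 0.0, 0.0, 1.0]] 294.96167547353616 277.4774560263326 211.06504878235265
```

View pics/w1.png

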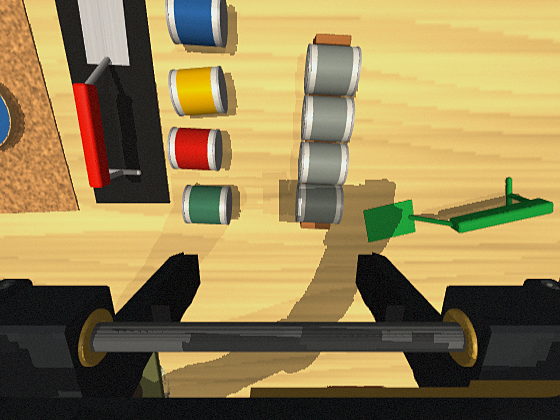

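The wrist view shows the four tins and the row in line: blue (197,22), yellow (198,90), red (195,149), green (208,204), and base tins at u≈325, v 70, 119, 164, 203. The green decoy at (390,222) stays well away from the hand's path.

```bash
cat >> h.py <<'E'
def axis_x(s,u,vlo,vhi,zc=.03,rad=.03):
    "x of a cylinder axis (along y) from its two silhouette rows at column u; returns each tangent's estimate"
    T=np.array(s['cam_to_world']);o=T[:3,3];res=[]
    for v,sg in((vlo,-1),(vhi,1)):
        d=T[:3,:3]@np.array([(u-s['cx'])/s['fx'],(v-s['cy'])/s['fy'],1.]);d=d[[0,2]]/np.hypot(d[0],d[2])
        # distance of centre (xc,zc) to the ray line = rad
        x0=o[0]+d[0]*(zc-o[2])/d[1]; res.append(x0+sg*rad/abs(d[1]))
    return res
E
python3 - <<'E'
from h import *
s=snap('wrist'); hsv=cv2.cvtColor(s['pixels'],cv2.COLOR_RGB2HSV)
J={'yellow':((20,150,80),(35,255,255)),'red':((0,150,60),(8,255,255)),'green':((50,80,20),(90,255,255)),'blue':((100,120,40),(125,255,255))}
for n,(lo,hi) in J.items():
    a,c,rc=blobs(s,lo,hi,(160,0,260,240))[0]
    m=cv2.inRange(hsv,np.array(lo),np.array(hi))[:, int(c[0])-6:int(c[0])+7];v=[np.nonzero(m[:240,i])[0] for i in range(13)]
    lo_,hi_=np.median([x.min() for x in v]),np.median([x.max()+1 for x in v])
    b=cv2.boxPoints(rc); P=[ray(s,*p,.03) for p in b]
    print(n,a,np.round(c,1),lo_,hi_,'x',np.round(axis_x(s,c[0],lo_,hi_),4),'y@.045',round(ray(s,*c,.05)[1],4),rc[1],rc[2])
g=(hsv[...,1]<60)&(hsv[...,2]>40); 
for u in(320,326,332): print(u,''.join('#' if g[v,u] else '.' for v in range(30,240)), [int(x) for x in s['pixels'][30:240:2,u].mean(1)])
for v in(70,119,164,203):
    c=np.nonzero(g[v,280:380])[0]+280; print(v,c.min(),c.max(),[np.round(ray(s,x,v,.06)[:2],4) for x in(c.min(),c.max())])
E
```

```text
yellow 1537 [206.1  97.1] 75.0 121.0 x [0.5598 0.5606] y@.045 -0.2349 (47.44464874267578, 36.26658630371094) 83.51692199707031
red 1255 [201.1 153.7] 134.0 174.0 x [0.4826 0.4853] y@.045 -0.2235 (33.545658111572266, 40.12675476074219) 2.935673475265503
green 1093 [212.4 209.1] 191.0 228.0 x [0.3979 0.4007] y@.045 -0.2348 (31.320335388183594, 36.91121292114258) 3.2704880237579346
blue 1851 [206.3  25. ] 0.0 52.0 x [0.6449 0.6482] y@.045 -0.2402 (52.715354919433594, 38.404380798339844) 88.87670135498047
320 .......................################################################...###########################################...###############################################################################........... [182, 183, 188, 186, 184, 187, 187, 191, 188, 190, 186, 163, 115, 111, 113, 118, 132, 149, 152, 197, 204, 218, 231, 216, 204, 185, 179, 169, 173, 190, 191, 182, 170, 155, 139, 110, 56, 129, 167, 185, 198, 204, 213, 216, 225, 231, 234, 235, 239, 236, 231, 230, 224, 176, 149, 123, 104, 95, 79, 93, 77, 98, 109, 118, 123, 127, 131, 142, 152, 154, 155, 152, 146, 137, 134, 131, 126
[... 1095 characters left out ...]
, 84, 110, 121, 126, 132, 133, 140, 139, 149, 155, 154, 153, 149, 144, 140, 134, 126, 127, 124, 114, 109, 100, 90, 75, 53, 68, 101, 111, 118, 125, 129, 135, 136, 149, 149, 156, 154, 151, 144, 137, 137, 127, 124, 120, 114, 101, 93, 58, 82, 92, 109, 116, 124, 129, 133, 138, 144, 148, 155, 151, 145, 142, 132, 136, 128, 125, 115, 103, 75, 52, 61, 68, 73, 73, 79, 79, 84, 91, 91, 97, 92, 86, 87, 83, 80, 79, 75, 73, 66, 69, 61, 99, 119]
70 316 371 [array([ 0.5943, -0.3764]), array([ 0.5953, -0.4449])]
119 311 363 [array([ 0.5359, -0.3731]), array([ 0.537 , -0.4411])]
164 307 356 [array([ 0.477 , -0.3706]), array([ 0.478 , -0.4377])]
203 303 350 [array([ 0.4211, -0.3675]), array([ 0.4222, -0.4346])]
```

```bash
python3 - <<'E'
from h import *
s=snap('wrist'); st()
print('cam',np.round(np.array(s['cam_to_world'])[:3,3],3))
for v in(102.5,149,191.5): print(v,ray(s,328,v,.036),ray(s,328,v,.045))
print(axis_x(s,328,53.5,53.5,.036)[0],axis_x(s,328,233,233,.036)[1])
E
```

```text
t 1.3 p [ 0.4534 -0.3383  0.3355] rot [[1.0, 0.009, 0.001], [0.009, -1.0, 0.002], [0.001, -0.002, -1.0]] F [-0.6 -0.2 -0.1] op 1.002 q [ 0.62  0.52 -0.09  1.64  0.05  0.98 -1.05]
cam [ 0.539 -0.334  0.465]
102.5 [ 0.55433662 -0.40147825  0.036     ] [ 0.55402461 -0.40007073  0.045     ]
149 [ 0.49196613 -0.40576393  0.036     ] [ 0.49296412 -0.40426639  0.045     ]
191.5 [ 0.42938147 -0.41006432  0.036     ] [ 0.43169395 -0.40847646  0.045     ]
0.583616288380005 0.3948161473264319
```

>>> step_arm:
  steps:
    - [-2.7, -5.15, 3, 0, 0, 0, -1]
    - [-2.7, -5.15, 3, 0, 0, 0, -1]
    - [0, 0, 6, 0, 0, 0, -1]
    - [0, 0, 6, 0, 0, 0, -1]
    - [0, 0, 6, 0, 0, 0, -1]
    - [0, 0, 4, 0, 0, 0, -1]
    - [0, 0, 2.15, 0, 0, 0, -1]
    - [0, 0, 0, 0, 0, 0, -1]
  force: 20

```text
clock: 2.3
tool_pos: [0.3974, -0.2449, 0.0356]
eef_rot: [1.0, -0.0, -0.002, -0.0]
contact_force: [-0.5, -0.3, 0.7]
opening: 1.0
finger_force: 0.0
```

>>> step_arm:
  steps:
    - [0, 0, 0, 0, 0, 0, 1]
    - [0, 0, 0, 0, 0, 0, 1]
    - [0, 0, 0, 0, 0, 0, 1]
    - [0, 0, 0, 0, 0, 0, 1]
  force: 20

```text
clock: 2.8
tool_pos: [0.3994, -0.2442, 0.0378]
eef_rot: [1.0, 0.0, 0.001, 0.0]
contact_force: [-0.4, 1.1, 7.4]
opening: 0.722
finger_force: 20.0
```

```bash
python3 -c "
from h import *
st()"
```

```text
t 2.8 p [ 0.3994 -0.2442  0.0378] rot [[1.0, 0.001, 0.001], [0.001, -1.0, -0.001], [0.001, 0.001, -1.0]] F [-0.4  1.1  7.4] op 0.722 q [ 0.46  0.91 -0.01  2.17  0.14  0.06 -1.26]
```

>>> step_arm:
  steps:
    - [0, 0, -6, 0, 0, 0, 1]
    - [0, 0, -6, 0, 0, 0, 1]
    - [1, 2, -4, 0, 0, 0, 1]
    - [1.2, 5, 0, 0, 0, 0, 1]
    - [1, 5, 0, 0, 0, 0, 1]
    - [0, 3.8, 0, 0, 0, 0, 1]
    - [0, 0, 3, 0, 0, 0, 1]
    - [0, 0, 0, 0, 0, 0, 1]
  force: 20

```text
clock: 3.8
tool_pos: [0.429, -0.4011, 0.1651]
eef_rot: [1.0, -0.0, -0.002, -0.002]
contact_force: [0.6, 1.0, -1.8]
opening: 0.727
finger_force: 20.0
```

```bash
python3 - <<'E'
from h import *
st(); s=snap('side'); c=s['pixels'][200:340,180:380,::-1]; cv2.imwrite('pics/s2.png',cv2.resize(c,None,fx=3.5,fy=3.5))
for x,z in((.431,.088),(.492,.088),(.431,.036),(.4,.036)): print(proj(s,[x,-.436,z]))
E
```

```text
t 3.8 p [ 0.429  -0.4011  0.1651] rot [[1.0, -0.0, -0.004], [-0.0, -1.0, 0.003], [-0.004, -0.003, -1.0]] F [ 0.6  1.  -1.8] op 0.727 q [ 0.74  0.76 -0.12  1.76  0.14  0.63 -1.03]
[253.49059916 288.47711128]
[277.34688569 283.41458333]
[253.73888187 303.48815433]
[241.67726154 306.17401902]
```

View pics/s2.png

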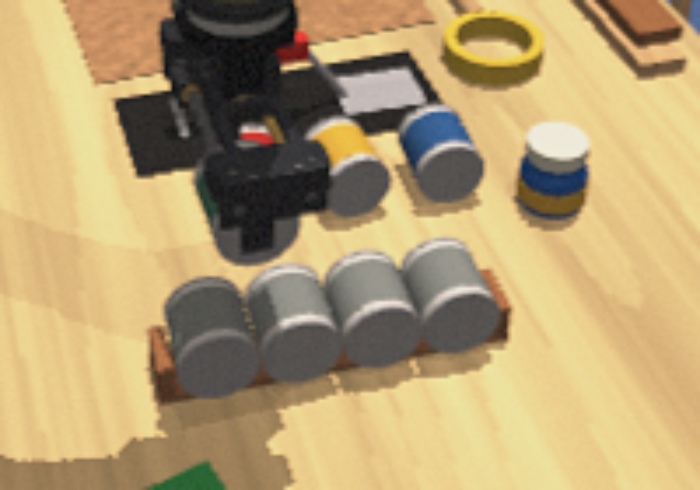

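The side crop shows the tin gripped above the row, with the base1/base2 junction at full-frame pixel (255,300). That agrees with the predicted position of the near gap to within 1–2 px.

>>> step_arm:
  steps:
    - [0.2, 0.1, 3, 0, 0, 0, 1]
    - [0.1, 0, 2.2, 0, 0, 0, 1]
    - [0, 0, 1, 0, 0, 0, 1]
    - [0, 0, 0.6, 0, 0, 0, 1]
    - [0, 0, 0, 0, 0, 0, 1]
    - [0, 0, 0, 0, 0, 0, 1]

```text
clock: 4.6
tool_pos: [0.4344, -0.4034, 0.0997]
eef_rot: [1.0, 0.0, 0.001, 0.0]
contact_force: [0.5, 0.4, -1.4]
opening: 0.723
finger_force: 20.0
```

>>> step_arm:
  steps:
    - [0, 0, 0.3, 0, 0, 0, 1]
    - [0, 0, 0, 0, 0, 0, 1]

```text
clock: 4.85
tool_pos: [0.434, -0.4041, 0.0973]
eef_rot: [1.0, -0.0, 0.0, 0.001]
contact_force: [-2.9, 1.1, 7.1]
opening: 0.723
finger_force: 20.0
```

>>> step_arm:
  steps:
    - [0, 0, 0, 0, 0, 0, 0.1]
    - [0, 0, 0, 0, 0, 0, -1]
    - [0, 0, 0, 0, 0, 0, -1]
    - [0, 0, -3, 0, 0, 0, -1]
    - [0, 0, -4.5, 0, 0, 0, -1]
    - [0, 0, -4.5, 0, 0, 0, -1]
    - [1, -5, 0, 0, 0, 0, -1]
    - [2, -5, 0, 0, 0, 0, -1]

```text
clock: 5.85
tool_pos: [0.4638, -0.3027, 0.2166]
eef_rot: [1.0, -0.001, 0.001, 0.0]
contact_force: [1.0, 1.6, -0.1]
opening: 1.002
finger_force: 0.0
```

>>> step_arm:
  steps:
    - [1, -5, 0, 0, 0, 0, -1]
    - [1, -3, 0, 0, 0, 0, -1]
    - [0, 0, 0, 0, 0, 0, -1]
    - [0, 0, 6, 0, 0, 0, -1]
    - [0, 0, 6, 0, 0, 0, -1]
    - [0, 0, 4, 0, 0, 0, -1]
    - [0, 0, 2, 0, 0, 0, -1]
    - [0, 0, 0, 0, 0, 0, -1]

```text
clock: 6.85
tool_pos: [0.4825, -0.2243, 0.0345]
eef_rot: [1.0, -0.001, -0.002, 0.0]
contact_force: [-0.2, 0.6, 0.1]
opening: 1.001
finger_force: 0.0
```

```bash
python3 - <<'E'
from h import *
st(); s=snap('side'); c=s['pixels'][200:340,180:380,::-1]; cv2.imwrite('pics/s3.png',cv2.resize(c,None,fx=3.5,fy=3.5))
E
```

```text
t 6.85 p [ 0.4825 -0.2243  0.0345] rot [[1.0, -0.001, -0.003], [-0.001, -1.0, -0.0], [-0.003, 0.0, -1.0]] F [-0.2  0.6  0.1] op 1.001 q [ 0.37  0.94 -0.04  1.98  0.15  0.23 -1.37]
```

View pics/s3.png

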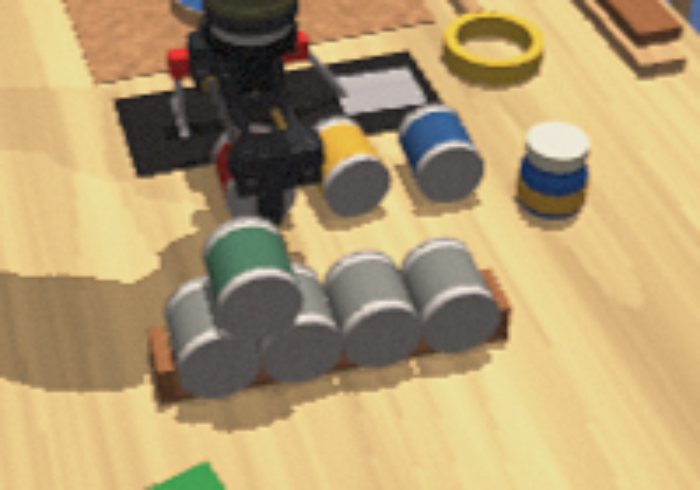

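Green sits saddled in the near gap. Red next.

>>> step_arm:
  steps:
    - [0, 0, 0, 0, 0, 0, 1]
    - [0, 0, 0, 0, 0, 0, 1]
    - [0, 0, 0, 0, 0, 0, 1]
    - [0, 0, 0, 0, 0, 0, 1]
    - [0, 0, -5, 0, 0, 0, 1]
    - [0, 0, -6, 0, 0, 0, 1]
    - [0, 0, -6, 0, 0, 0, 1]
    - [0.5, 5, 0, 0, 0, 0, 1]

```text
clock: 7.9
tool_pos: [0.4925, -0.2698, 0.2109]
eef_rot: [1.0, 0.004, 0.004, 0.0]
contact_force: [1.8, -0.7, -3.3]
opening: 0.726
finger_force: 19.8
```

>>> step_arm:
  steps:
    - [0.5, 5, 0, 0, 0, 0, 1]
    - [0, 5, 0, 0, 0, 0, 1]
    - [0, 3, 0, 0, 0, 0, 1]
    - [0, 0, 2, 0, 0, 0, 1]
    - [0, 0, 5, 0, 0, 0, 1]
    - [0, 0, 2.5, 0, 0, 0, 1]
    - [0, 0, 1, 0, 0, 0, 1]
    - [0, 0, 0, 0, 0, 0, 1]

```text
clock: 8.9
tool_pos: [0.4936, -0.4027, 0.1006]
eef_rot: [1.0, 0.0, -0.001, -0.0]
contact_force: [0.3, -0.5, -0.8]
opening: 0.726
finger_force: 19.8
```

>>> step_arm:
  steps:
    - [0, 0, 0.3, 0, 0, 0, 1]
    - [0, 0, 0, 0, 0, 0, 1]

```text
clock: 9.15
tool_pos: [0.4943, -0.4032, 0.0987]
eef_rot: [1.0, 0.0, 0.0, 0.0]
contact_force: [-0.0, -0.3, -2.3]
opening: 0.729
finger_force: 19.8
```

>>> step_arm:
  steps:
    - [0, 0, 0.3, 0, 0, 0, 1]
    - [0, 0, 0, 0, 0, 0, 1]

```text
clock: 9.4
tool_pos: [0.494, -0.4029, 0.0949]
eef_rot: [1.0, 0.0, -0.0, -0.0]
contact_force: [1.0, 0.1, -1.4]
opening: 0.728
finger_force: 19.8
```

>>> step_arm:
  steps:
    - [0, 0, 0.2, 0, 0, 0, 1]
    - [0, 0, 0, 0, 0, 0, 1]

```text
clock: 9.65
tool_pos: [0.4954, -0.4031, 0.0941]
eef_rot: [1.0, 0.0, 0.001, 0.001]
contact_force: [-0.0, 0.3, 4.4]
opening: 0.729
finger_force: 19.8
```

>>> step_arm:
  steps:
    - [0, 0, 0, 0, 0, 0, 0.1]
    - [0, 0, 0, 0, 0, 0, -1]
    - [0, 0, 0, 0, 0, 0, -1]
    - [0, 0, -3, 0, 0, 0, -1]
    - [0, 0, -4.5, 0, 0, 0, -1]
    - [0, 0, -4.5, 0, 0, 0, -1]
    - [1.5, -5, 0, 0, 0, 0, -1]
    - [2, -5, 0, 0, 0, 0, -1]

```text
clock: 10.65
tool_pos: [0.5288, -0.3028, 0.2135]
eef_rot: [1.0, -0.001, 0.0, 0.0]
contact_force: [1.1, 0.4, 0.4]
opening: 1.0
finger_force: 0.0
```

>>> step_arm:
  steps:
    - [2, -5, 0, 0, 0, 0, -1]
    - [1, -1.8, 0, 0, 0, 0, -1]
    - [0, 0, 0, 0, 0, 0, -1]
    - [0, 0, 6, 0, 0, 0, -1]
    - [0, 0, 6, 0, 0, 0, -1]
    - [0, 0, 4, 0, 0, 0, -1]
    - [0, 0, 2, 0, 0, 0, -1]
    - [0, 0, 0, 0, 0, 0, -1]

```text
clock: 11.65
tool_pos: [0.5578, -0.2365, 0.0321]
eef_rot: [1.0, -0.001, -0.001, 0.0]
contact_force: [1.1, 0.5, -0.2]
opening: 1.001
finger_force: 0.0
```

>>> step_arm:
  steps:
    - [0, 0, 0, 0, 0, 0, 1]
    - [0, 0, 0, 0, 0, 0, 1]
    - [0, 0, 0, 0, 0, 0, 1]
    - [0, 0, 0, 0, 0, 0, 1]

```text
clock: 12.15
tool_pos: [0.5599, -0.235, 0.0344]
eef_rot: [1.0, 0.0, 0.001, 0.0]
contact_force: [-0.2, 0.9, 6.3]
opening: 0.736
finger_force: 19.7
```

>>> step_arm:
  steps:
    - [0, 0, -5, 0, 0, 0, 1]
    - [0, 0, -6, 0, 0, 0, 1]
    - [0, 0, -6, 0, 0, 0, 1]
    - [-0.2, 5, 0, 0, 0, 0, 1]
    - [-0.2, 5, 0, 0, 0, 0, 1]
    - [0, 4.5, 0, 0, 0, 0, 1]
    - [0, 2.6, 0, 0, 0, 0, 1]
    - [0, 0, 2, 0, 0, 0, 1]

```text
clock: 13.15
tool_pos: [0.5543, -0.4103, 0.1839]
eef_rot: [1.0, -0.002, 0.001, 0.002]
contact_force: [0.3, 0.0, -2.1]
opening: 0.732
finger_force: 19.6
```

>>> step_arm:
  steps:
    - [0, 0, 4, 0, 0, 0, 1]
    - [0, 0, 3, 0, 0, 0, 1]
    - [0, 0, 1.3, 0, 0, 0, 1]
    - [0, 0, 0, 0, 0, 0, 1]
    - [0, 0, 0, 0, 0, 0, 1]

```text
clock: 13.78
tool_pos: [0.5553, -0.4065, 0.1011]
eef_rot: [1.0, 0.0, 0.0, 0.001]
contact_force: [0.7, 0.7, -2.2]
opening: 0.728
finger_force: 19.7
```

```bash
python3 - <<'E'
from h import *
st(); s=snap('side'); c=s['pixels'][200:340,180:380,::-1]; cv2.imwrite('pics/s4.png',cv2.resize(c,None,fx=3.5,fy=3.5))
E
```

```text
t 13.78 p [ 0.5553 -0.4065  0.1011] rot [[1.0, 0.001, 0.001], [0.001, -1.0, -0.001], [0.001, 0.001, -1.0]] F [ 0.7  0.7 -2.2] op 0.728 q [ 0.63  0.96 -0.12  1.47  0.15  0.72 -1.13]
```

View pics/s4.png

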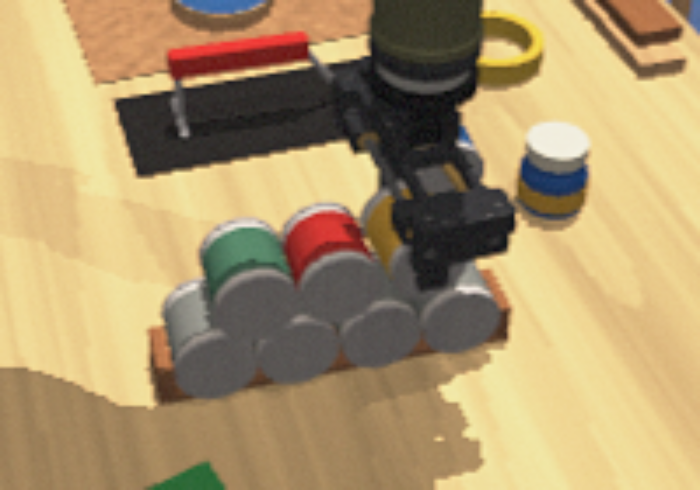

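Green and red are saddled, and yellow is above the far gap. I'll lower it in.

>>> step_arm:
  steps:
    - [0, 0, 0.4, 0, 0, 0, 1]
    - [0, 0, 0.2, 0, 0, 0, 1]
    - [0, 0, 0, 0, 0, 0, 1]

```text
clock: 14.2
tool_pos: [0.5551, -0.406, 0.094]
eef_rot: [1.0, 0.0, 0.0, 0.0]
contact_force: [-0.4, -0.8, -1.1]
opening: 0.73
finger_force: 19.7
```

>>> step_arm:
  steps:
    - [0, 0, 0.2, 0, 0, 0, 1]
    - [0, 0, 0, 0, 0, 0, 0.1]
    - [0, 0, 0, 0, 0, 0, -1]
    - [0, 0, 0, 0, 0, 0, -1]
    - [0, 0, -4, 0, 0, 0, -1]
    - [0, 0, -4, 0, 0, 0, -1]
    - [0, 0, -4, 0, 0, 0, -1]
    - [2.5, -4.5, 0, 0, 0, 0, -1]

```text
clock: 15.2
tool_pos: [0.5792, -0.3676, 0.2158]
eef_rot: [1.0, -0.004, 0.002, 0.004]
contact_force: [1.7, 0.4, -0.9]
opening: 1.0
finger_force: 0.0
```

>>> step_arm:
  steps:
    - [2.5, -4.5, 0, 0, 0, 0, -1]
    - [2.5, -4.5, 0, 0, 0, 0, -1]
    - [1.6, -3.1, 0, 0, 0, 0, -1]
    - [0, 0, 6, 0, 0, 0, -1]
    - [0, 0, 6, 0, 0, 0, -1]
    - [0, 0, 3.8, 0, 0, 0, -1]
    - [0, 0, 2, 0, 0, 0, -1]
    - [0, 0, 0, 0, 0, 0, -1]

```text
clock: 16.2
tool_pos: [0.6454, -0.2395, 0.0329]
eef_rot: [1.0, 0.0, -0.001, -0.0]
contact_force: [-0.5, -0.9, -0.3]
opening: 0.998
finger_force: 0.0
```

>>> step_arm:
  steps:
    - [0, 0, 0, 0, 0, 0, 1]
    - [0, 0, 0, 0, 0, 0, 1]
    - [0, 0, 0, 0, 0, 0, 1]
    - [0, 0, 0, 0, 0, 0, 1]

```text
clock: 16.7
tool_pos: [0.647, -0.2401, 0.0355]
eef_rot: [1.0, 0.0, 0.001, 0.0]
contact_force: [-0.6, -0.3, 6.2]
opening: 0.733
finger_force: 19.8
```

>>> step_arm:
  steps:
    - [0, 0, -5, 0, 0, 0, 1]
    - [0, 0, -6, 0, 0, 0, 1]
    - [0, 0, -6, 0, 0, 0, 1]
    - [0, 0, -4, 0, 0, 0, 1]
    - [-3.4, 4.5, 0, 0, 0, 0, 1]
    - [-3.4, 4.5, 0, 0, 0, 0, 1]
    - [-3.4, 4.5, 0, 0, 0, 0, 1]
    - [-2, 3, 0, 0, 0, 0, 1]

```text
clock: 17.7
tool_pos: [0.5206, -0.408, 0.2437]
eef_rot: [1.0, -0.001, -0.001, 0.001]
contact_force: [0.7, -0.1, -2.0]
opening: 0.731
finger_force: 19.7
```

>>> step_arm:
  steps:
    - [0, 0, 2, 0, 0, 0, 1]
    - [0, 0, 4, 0, 0, 0, 1]
    - [0, 0, 3, 0, 0, 0, 1]
    - [0, 0, 0.5, 0, 0, 0, 1]
    - [0, 0, 0, 0, 0, 0, 1]
    - [0, 0, 0, 0, 0, 0, 1]

```text
clock: 18.45
tool_pos: [0.5249, -0.4055, 0.1505]
eef_rot: [1.0, 0.0, 0.001, 0.001]
contact_force: [0.4, 0.4, -1.3]
opening: 0.729
finger_force: 19.7
```

>>> step_arm:
  steps:
    - [0, 0, 0.4, 0, 0, 0, 1]
    - [0, 0, 0.1, 0, 0, 0, 1]
    - [0, 0, 0, 0, 0, 0, 1]

```text
clock: 18.82
tool_pos: [0.5242, -0.405, 0.1444]
eef_rot: [1.0, 0.0, 0.0, 0.0]
contact_force: [-1.0, -0.7, 0.7]
opening: 0.734
finger_force: 19.7
```

>>> step_arm:
  steps:
    - [0, 0, 0.1, 0, 0, 0, 1]
    - [0, 0, 0, 0, 0, 0, 0.1]
    - [0, 0, 0, 0, 0, 0, -1]
    - [0, 0, 0, 0, 0, 0, -1]
    - [0, 0, -4, 0, 0, 0, -1]
    - [0, 0, -5, 0, 0, 0, -1]
    - [0, 0, -5, 0, 0, 0, -1]
    - [-1.5, -5, -1, 0, 0, 0, -1]

```text
clock: 19.82
tool_pos: [0.5109, -0.3594, 0.2965]
eef_rot: [1.0, -0.003, 0.004, 0.004]
contact_force: [-0.2, 1.1, -0.9]
opening: 0.999
finger_force: 0.0
```

>>> step_arm:
  steps:
    - [-2, -5, 0, 0, 0, 0, -1]
    - [-2, -5, 0, 0, 0, 0, -1]
    - [-2, -5, 0, 0, 0, 0, -1]
    - [-2, -5, 0, 0, 0, 0, -1]
    - [-1, -5.5, 0, 0, 0, 0, -1]
    - [0, 0, 0, 0, 0, 0, -1]
    - [0, 0, 0, 0, 0, 0, -1]

```text
clock: 20.7
tool_pos: [0.4192, -0.1005, 0.293]
eef_rot: [1.0, 0.0, 0.0, 0.0]
contact_force: [0.5, -1.2, 0.2]
opening: 1.001
finger_force: 0.0
```

```bash
python3 - <<'E'
from h import *
st(); s=snap('side'); w=snap('wrist'); c=s['pixels'][200:340,180:380,::-1]; cv2.imwrite('pics/s5.png',np.hstack([cv2.resize(c,(400,280)),cv2.resize(w['pixels'][:,:,::-1],(373,280))]))
a,c,rc=blobs(w,(0,150,60),(8,255,255),(0,0,560,300))[0]; print('red',a,c,rc)
for p in cv2.boxPoints(rc): print(p,ray(w,*p,.081)[:2],ray(w,*p,.068)[:2])
t=snap('top')
for a,c,rc in blobs(t,(100,120,50),(125,255,255),(110,170,250,275)): print('wheel',ray(t,*c,.022))
E
```

```text
t 20.7 p [ 0.4192 -0.1005  0.293 ] rot [[1.0, 0.001, 0.001], [0.001, -1.0, -0.001], [0.001, 0.001, -1.0]] F [ 0.5 -1.2  0.2] op 1.001 q [ 0.24  0.39 -0.16  2.07  0.1   0.69 -1.55]
red 1990 (np.float64(275.19195979899496), np.float64(106.2532663316583)) ((274.8013610839844, 107.16543579101562), (16.98744010925293, 124.1005630493164), 2.2025980949401855)
[263.9291  168.84343] [ 0.44008768 -0.08681602] [ 0.43770495 -0.08624064]
[268.6987    44.834557] [ 0.56791918 -0.0936661 ] [ 0.57041537 -0.09335217]
[285.6736    45.487442] [ 0.56731911 -0.11105963] [ 0.5697924  -0.11140955]
[280.90402 169.4963 ] [ 0.43930069 -0.10654448] [ 0.43688793 -0.10672208]
wheel [0.50252378 0.3832482  0.022     ]
wheel [0.53207559 0.09757504 0.022     ]
```

View pics/s5.png

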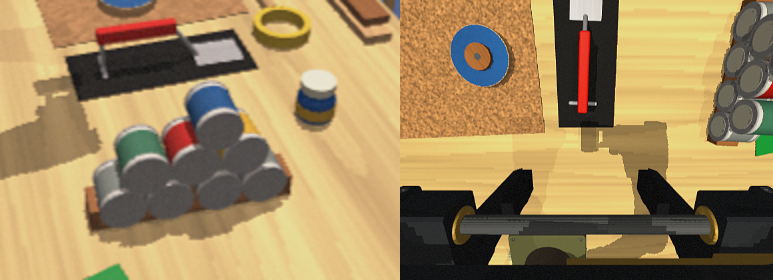

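The pyramid is complete: green, red and yellow sit in the gaps with blue on top, and the base row is unmoved. The wrist view shows the spatula handle lying along x with a −2.5° yaw, blade outward, and wheel2 to its left. I'll grasp the handle now.

>>> step_arm:
  steps:
    - [4.5, 0, 0, 0, 0, 2.5, -1]
    - [4.5, 0, 0, 0, 0, 0, -1]
    - [0, 0, 6, 0, 0, 0, -1]
    - [0, 0, 6, 0, 0, 0, -1]
    - [0, 0, 6, 0, 0, 0, -1]
    - [0, 0, 3, 0, 0, 0, -1]
    - [0, 0, 0, 0, 0, 0, -1]
    - [0, 0, 0, 0, 0, 0, -1]
  force: 60

```text
clock: 21.85
tool_pos: [0.5096, -0.1028, 0.0838]
eef_rot: [1.0, -0.022, 0.001, 0.0]
contact_force: [0.3, 0.2, 0.1]
opening: 1.001
finger_force: 0.0
```

>>> step_arm:
  steps:
    - [0, -0.3, 1.6, 0, 0, 0, -1]
    - [0, 0, 0.1, 0, 0, 0, 0]
    - [0, 0, 0, 0, 0, 0, 0.4]
    - [0, 0, 0, 0, 0, 0, 1]
    - [0, 0, 0, 0, 0, 0, 1]
    - [0, 0, 0, 0, 0, 0, 1]
    - [0, 0, 0, 0, 0, 0, 1]
    - [0, 0, 0, 0, 0, 0, 1]
  force: 60

```text
clock: 22.85
tool_pos: [0.5089, -0.0989, 0.0659]
eef_rot: [1.0, -0.021, 0.0, 0.0]
contact_force: [0.2, 0.7, 0.7]
opening: 0.233
finger_force: 0.0
```

>>> step_arm:
  steps:
    - [0, 0, 0, 0, 0, 0, 1]
    - [0, 0, 0, 0, 0, 0, 1]
  force: 60

```text
clock: 23.1
tool_pos: [0.5089, -0.0989, 0.0659]
eef_rot: [1.0, -0.021, 0.0, 0.0]
contact_force: [0.1, 0.2, -0.2]
opening: 0.197
finger_force: 60.0
```

>>> step_arm:
  steps:
    - [0, 0, -5, 0, 0, 0, 1]
    - [0, 0, -6, 0, 0, 0, 1]
    - [0, 0, -1, 0, 0, -10.27, 1]
    - [0, 0, 0, 0, 0, -10.27, 1]
    - [0, 0, 0, 0, 0, -10.27, 1]
    - [0, 0, 0, 0, 0, -10.27, 1]
    - [0, 0, 0, 0, 0, -10.27, 1]
    - [0, 0, 0, 0, 0, -10.27, 1]

```text
clock: 24.1
tool_pos: [0.5083, -0.0991, 0.1855]
eef_rot: [0.868, 0.496, -0.001, -0.0]
contact_force: [-0.4, -0.7, -1.7]
opening: 0.195
finger_force: 60.0
```

>>> step_arm:
  steps:
    - [0, 0, 0, 0, 0, -10.27, 1]
    - [0, 0, 0, 0, 0, -10.27, 1]
    - [0, 0, 0, 0, 0, -10.27, 1]
    - [-1, -2, 0, 0, 0, 0, 1]
    - [-2, -2, 0, 0, 0, 0, 1]
    - [0, 0, 0, 0, 0, 0, 1]
    - [0, 0, 0, 0, 0, 0, 1]

```text
clock: 24.98
tool_pos: [0.4695, -0.1285, 0.186]
eef_rot: [0.707, 0.707, 0.001, 0.0]
contact_force: [0.4, 0.9, -2.3]
opening: 0.198
finger_force: 60.0
```

```bash
python3 - <<'E'
from h import *
st(); t=snap('top')
for a,c,rc in blobs(t,(100,120,50),(125,255,255),(110,170,250,275)): print('wheel',a,ray(t,*c,.022))
w=snap('wrist'); cv2.imwrite('pics/w2.png',np.hstack([cv2.resize(t['pixels'][150:290,90:370,::-1],(560,280)),cv2.resize(w['pixels'][:,:,::-1],(240,180)).repeat(1,0)[:180].copy() if 0 else cv2.copyMakeBorder(cv2.resize(w['pixels'][:,:,::-1],(240,180)),0,100,0,0,0)]))
E
```

```text
t 24.98 p [ 0.4695 -0.1285  0.186 ] rot [[0.001, 1.0, 0.001], [1.0, -0.001, 0.001], [0.001, 0.001, -1.0]] F [ 0.4  0.9 -2.3] op 0.198 q [ 0.53  0.68 -0.58  2.03  0.64  0.61 -0.48]
wheel 619 [0.50252378 0.3832482  0.022     ]
wheel 611 [0.53213466 0.09777991 0.022     ]
```

View pics/w2.png

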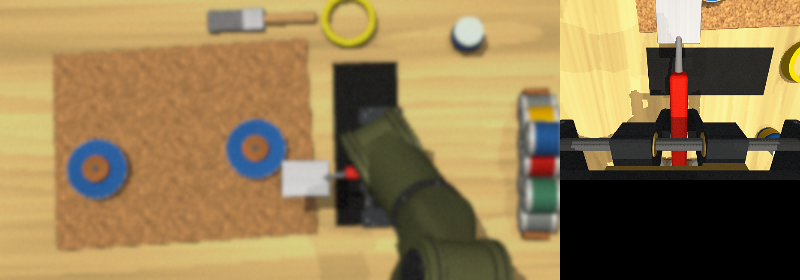

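Top view: blade level at about (242,239), to the right of and below wheel2 at (217,224). The spatula is held straight and the tins are undisturbed.

>>> step_arm:
  steps:
    - [0, 0, 5, 0, 0, 0, 1]
    - [0, 0, 4, 0, 0, 0, 1]
    - [0, 0, 2.2, 0, 0, 0, 1]
    - [0, 0, 0, 0, 0, 0, 1]
    - [0, 0, 0, 0, 0, 0, 1]

```text
clock: 25.7
tool_pos: [0.4698, -0.1284, 0.0746]
eef_rot: [0.707, 0.707, 0.001, 0.001]
contact_force: [-0.2, 1.7, -1.7]
opening: 0.194
finger_force: 60.0
```

```bash
python3 - <<'E'
from h import *
st(); t=snap('top')
hsv=cv2.cvtColor(t['pixels'],cv2.COLOR_RGB2HSV); 
bl=blobs(t,(0,0,130),(180,40,255),(215,225,262,255)); 
for a,c,rc in bl[:3]: print(a,c,rc,ray(t,*c,.012))
E
```

```text
t 25.7 p [ 0.4698 -0.1284  0.0746] rot [[-0.0, 1.0, 0.002], [1.0, 0.0, 0.0], [0.0, 0.002, -1.0]] F [-0.2  1.7 -1.7] op 0.194 q [ 0.38  0.85 -0.33  2.1   0.88  0.33 -0.7 ]
363 (np.float64(244.60330578512398), np.float64(241.72727272727272)) ((245.0, 242.0), (16.0, 22.0), 90.0) [0.46651649 0.0018969  0.012     ]
```

>>> step_arm:
  steps:
    - [0, 0, 0.5, 0, 0, 0, 1]
    - [0, 0, 0, 0, 0, 0, 1]
    - [0, 0, 0, 0, 0, 0, 1]

```text
clock: 26.12
tool_pos: [0.469, -0.129, 0.0691]
eef_rot: [0.707, 0.707, 0.0, 0.0]
contact_force: [-0.2, -1.3, -2.4]
opening: 0.196
finger_force: 60.0
```

>>> step_arm:
  steps:
    - [2, 0, 0, 0, 0, 0, 1]
    - [2, 0, 0, 0, 0, 0, 1]
    - [2, 0, 0, 0, 0, 0, 1]
    - [2, 0, 0, 0, 0, 0, 1]
    - [1.65, 0, 0, 0, 0, 0, 1]
    - [0, 0, 0, 0, 0, 0, 1]
    - [0, 0, 0, 0, 0, 0, 1]

```text
clock: 27.0
tool_pos: [0.4689, -0.0334, 0.0689]
eef_rot: [0.708, 0.707, -0.0, 0.0]
contact_force: [0.2, -0.3, -1.5]
opening: 0.202
finger_force: 60.0
```

```bash
python3 - <<'E'
from h import *
st(); t=snap('top'); s=snap('side')
for a,c,rc in blobs(t,(100,120,50),(125,255,255),(110,170,250,275)): print('wheel',a,c,ray(t,*c,.022))
cv2.imwrite('pics/f1.png',np.hstack([cv2.resize(t['pixels'][190:270,180:260,::-1],(400,400),interpolation=2),cv2.resize(s['pixels'][160:240,200:280,::-1],(400,400),interpolation=2)]))
E
```

```text
t 27.0 p [ 0.4689 -0.0334  0.0689] rot [[0.001, 1.0, -0.0], [1.0, -0.001, -0.001], [-0.001, -0.0, -1.0]] F [ 0.2 -0.3 -1.5] op 0.202 q [ 0.12  0.85 -0.24  2.15  0.88  0.23 -0.91]
wheel 618 (np.float64(138.09870550161813), np.float64(233.97411003236246)) [0.50257483 0.38318468 0.022     ]
wheel 613 (np.float64(217.56443719412724), np.float64(223.88580750407831)) [0.53224249 0.09763274 0.022     ]
```

View pics/f1.png

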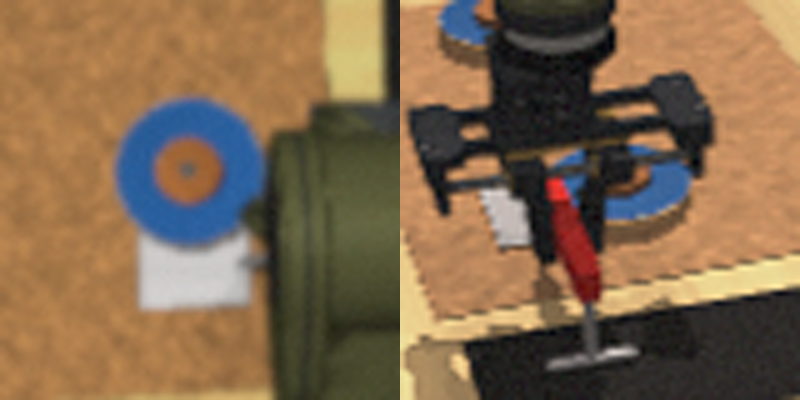

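The blade sits under the near rim, its rear edge at about crop y 308 and the rim bottom at 245. The wheel has not moved and the hand is clear to the right. I'll sweep the wheel over along the arc.

>>> step_arm:
  steps:
    - [0, 0.5, -1.9, 0, 0, 0, 1]
    - [0, 0.8, -2.0, 0, 0, 0, 1]
    - [0, 1.4, -1.9, 0, 0, 0, 1]
    - [0, 1.9, -1.4, 0, 0, 0, 1]
    - [0, 2.1, -0.9, 0, 0, 0, 1]
    - [0, 2.3, -0.3, 0, 0, 0, 1]
    - [0, 2.0, 0.1, 0, 0, 0, 1]
    - [0, 0.6, 0, 0, 0, 0, 1]

```text
clock: 28.1
tool_pos: [0.5854, -0.0336, 0.1516]
eef_rot: [0.708, 0.706, -0.0, 0.0]
contact_force: [-0.4, 0.8, -2.7]
opening: 0.195
finger_force: 60.0
```

```bash
python3 - <<'E'
from h import *
st(); t=snap('top'); s=snap('side')
for a,c,rc in blobs(t,(100,120,50),(125,255,255),(110,170,250,275)): print('wheel',a,c,ray(t,*c,.022))
cv2.imwrite('pics/f2.png',np.hstack([cv2.resize(t['pixels'][170:270,170:270,::-1],(400,400),interpolation=2),cv2.resize(s['pixels'][140:240,190:290,::-1],(400,400),interpolation=2)]))
E
```

```text
t 28.1 p [ 0.5854 -0.0336  0.1516] rot [[0.002, 1.0, 0.0], [1.0, -0.002, -0.0], [-0.0, 0.0, -1.0]] F [-0.4  0.8 -2.7] op 0.195 q [ 0.29  0.83 -0.56  1.77  0.62  0.73 -0.6 ]
wheel 618 (np.float64(138.0938511326861), np.float64(234.0064724919094)) [0.50245854 0.38320013 0.022     ]
```

View pics/f2.png

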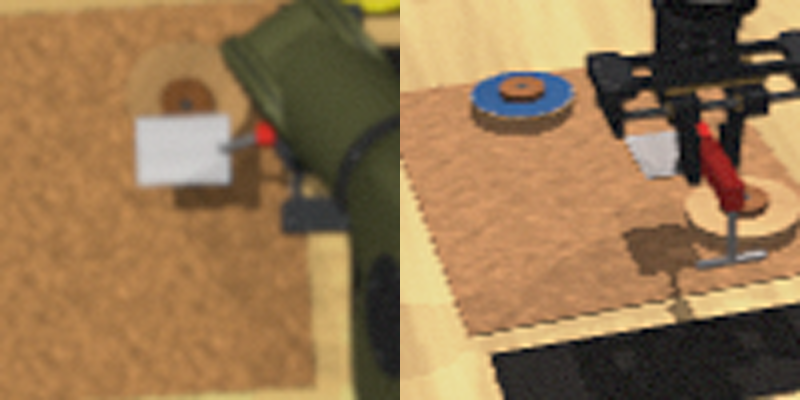

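Wheel2 has turned over, bare wood up, at about (217,194) in the top view. That is well inside the mat. Now wheel1.

>>> step_arm:
  steps:
    - [0, -2, -4, 0, 0, 0, 1]
    - [3.2, -4, 0, 0, 0, 0, 1]
    - [4, -4, 0, 0, 0, 0, 1]
    - [4, -4, 0, 0, 0, 0, 1]
    - [4, -0.6, 0, 0, 0, 0, 1]
    - [3.7, 0, 0, 0, 0, 0, 1]
    - [0, 0, 4, 0, 0, 0, 1]
    - [0, 0, 0, 0, 0, 0, 1]

```text
clock: 29.2
tool_pos: [0.4365, 0.1552, 0.1505]
eef_rot: [0.707, 0.707, -0.003, -0.0]
contact_force: [0.1, -0.5, -1.2]
opening: 0.192
finger_force: 60.0
```

>>> step_arm:
  steps:
    - [0, 0, 4, 0, 0, 0, 1]
    - [0, 0, 3, 0, 0, 0, 1]
    - [0, 0, 0, 0, 0, 0, 1]
    - [0, 0, 0, 0, 0, 0, 1]

```text
clock: 29.7
tool_pos: [0.4395, 0.1565, 0.0832]
eef_rot: [0.708, 0.707, 0.001, 0.0]
contact_force: [-0.4, 0.4, -1.8]
opening: 0.196
finger_force: 60.0
```

```bash
python3 - <<'E'
from h import *
st(); t=snap('top')
for a,c,rc in blobs(t,(100,120,50),(125,255,255),(110,170,250,275)): print('wheel',a,c,ray(t,*c,.022))
for a,c,rc in blobs(t,(0,0,130),(180,40,255),(130,220,200,275))[:2]: print('blade',a,c,rc,ray(t,*c,.018))
E
```

```text
t 29.7 p [0.4395 0.1565 0.0832] rot [[0.001, 1.0, 0.001], [1.0, -0.001, 0.0], [0.0, 0.001, -1.0]] F [-0.4  0.4 -1.8] op 0.196 q [-0.28  0.82 -0.26  2.16  0.84  0.26 -1.28]
wheel 616 (np.float64(138.08928571428572), np.float64(233.99025974025975)) [0.50251739 0.38321753 0.022     ]
blade 77 (np.float64(156.54545454545453), np.float64(254.63636363636363)) ((157.5, 253.0), (14.0, 7.0), 90.0) [0.4272191  0.31700157 0.018     ]
```

>>> step_arm:
  steps:
    - [0, 0, 1, 0, 0, 0, 1]
    - [0, 0, 0.4, 0, 0, 0, 1]
    - [0, 0, 0, 0, 0, 0, 1]
    - [0, 0, 0, 0, 0, 0, 1]

```text
clock: 30.25
tool_pos: [0.439, 0.1567, 0.0679]
eef_rot: [0.707, 0.707, -0.0, 0.0]
contact_force: [0.7, 0.6, -1.9]
opening: 0.197
finger_force: 60.0
```

>>> step_arm:
  steps:
    - [2, 0, -0.1, 0, 0, 0, 1]
    - [2, 0, 0, 0, 0, 0, 1]
    - [2, 0, 0, 0, 0, 0, 1]
    - [2, 0, 0, 0, 0, 0, 1]
    - [1.5, 0, 0, 0, 0, 0, 1]
    - [0, 0, 0, 0, 0, 0, 1]
    - [0, 0, 0, 0, 0, 0, 1]

```text
clock: 31.12
tool_pos: [0.439, 0.2504, 0.0687]
eef_rot: [0.708, 0.707, -0.001, 0.001]
contact_force: [0.3, -0.6, -2.0]
opening: 0.198
finger_force: 60.0
```

```bash
python3 - <<'E'
from h import *
st(); t=snap('top')
for a,c,rc in blobs(t,(100,120,50),(125,255,255),(110,170,250,275)): print('wheel',a,c,ray(t,*c,.022))
for a,c,rc in blobs(t,(0,0,130),(180,40,255),(115,220,200,275))[:2]: print('blade',a,c,rc)
print(proj(t,[.439-.03,.2515+.13,.006]))
E
```

```text
t 31.12 p [0.439  0.2504 0.0687] rot [[0.001, 1.0, -0.0], [1.0, -0.001, -0.002], [-0.002, -0.0, -1.0]] F [ 0.3 -0.6 -2. ] op 0.198 q [-0.43  0.87 -0.3   2.05  0.76  0.33 -1.36]
wheel 173 (np.float64(133.76878612716763), np.float64(227.121387283237)) [0.52770894 0.39919589 0.022     ]
blade 18 (np.float64(130.27777777777777), np.float64(258.8333333333333)) ((130.5, 258.5), (5.0, 3.0), 90.0)
[139.33601321 260.34281656]
```

```bash
python3 - <<'E'
from h import *
s=snap('side')
for a,c,rc in blobs(s,(100,120,50),(125,255,255),(150,140,280,200)): print('wheel side',a,np.round(c,1),ray(s,*c,.022),rc)
print(proj(s,[.5025,.3832,.022]))
c=snap('top')['pixels'][200:280,110:190,::-1]; cv2.imwrite('pics/f3.png',np.hstack([cv2.resize(c,(400,400),interpolation=2),cv2.resize(s['pixels'][130:210,180:260,::-1],(400,400),interpolation=2)]))
E
```

```text
wheel side 77 [224.9 163.8] [0.52310439 0.37084187 0.022     ] ((223.5, 163.0), (10.0, 15.0), 90.0)
[219.46689711 163.12343501]
```

View pics/f3.png

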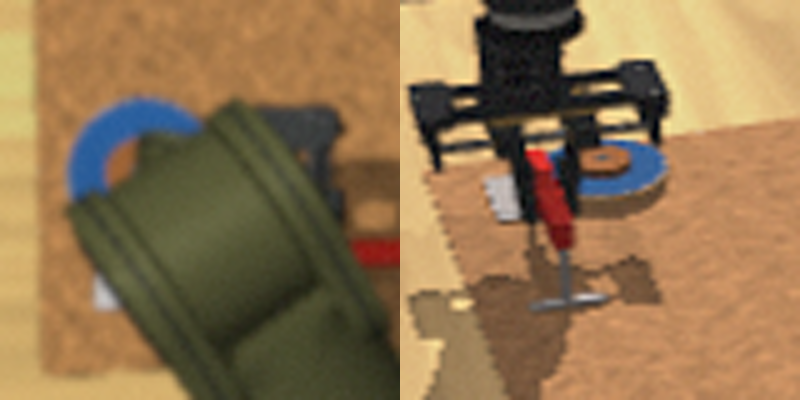

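The blade is under wheel1's near rim and the wheel is still where it was. The wrist hides part of it from above but is clear of it in the side view. Same sweep.

>>> step_arm:
  steps:
    - [0, 0.5, -1.9, 0, 0, 0, 1]
    - [0, 0.8, -2.0, 0, 0, 0, 1]
    - [0, 1.4, -1.9, 0, 0, 0, 1]
    - [0, 1.9, -1.4, 0, 0, 0, 1]
    - [0, 2.1, -0.9, 0, 0, 0, 1]
    - [0, 2.3, -0.3, 0, 0, 0, 1]
    - [0, 2.0, 0.1, 0, 0, 0, 1]
    - [0, 0.6, 0, 0, 0, 0, 1]

```text
clock: 32.28
tool_pos: [0.556, 0.2501, 0.1515]
eef_rot: [0.708, 0.706, -0.0, 0.0]
contact_force: [-0.4, -0.0, -2.5]
opening: 0.196
finger_force: 60.0
```

>>> step_arm:
  steps:
    - [0, 0, -4, 0, 0, 0, 1]
    - [-4, -3, -2, 0, 0, 0, 1]
    - [-6, 0, 0, 0, 0, 0, 1]
    - [-6, 0, 0, 0, 0, 0, 1]
    - [-6, 0, 0, 0, 0, 0, 1]
    - [-6, 0, 0, 0, 0, 0, 1]
    - [-6, 0, 0, 0, 0, 0, 1]
    - [0, 0, 0, 0, 0, 0, 1]

```text
clock: 33.28
tool_pos: [0.5228, -0.0956, 0.2109]
eef_rot: [0.711, 0.703, -0.003, 0.0]
contact_force: [0.6, 0.0, -2.2]
opening: 0.2
finger_force: 60.0
```

```bash
python3 - <<'E'
from h import *
st(); t=snap('top'); s=snap('side')
print([ (a,c) for a,c,rc in blobs(t,(100,120,50),(125,255,255),(110,170,250,275))])
cv2.imwrite('pics/f4.png',np.hstack([cv2.resize(t['pixels'][165:280,110:300,::-1],(570,345),interpolation=2),cv2.resize(s['pixels'][140:240,190:256,::-1],(228,345),interpolation=2)]))
E
```

```text
t 33.27 p [ 0.5228 -0.0956  0.2109] rot [[0.011, 1.0, -0.003], [1.0, -0.011, -0.005], [-0.005, -0.003, -1.0]] F [ 0.6  0.  -2.2] op 0.2 q [ 0.46  0.69 -0.62  1.88  0.58  0.76 -0.49]
[]
```

View pics/f4.png

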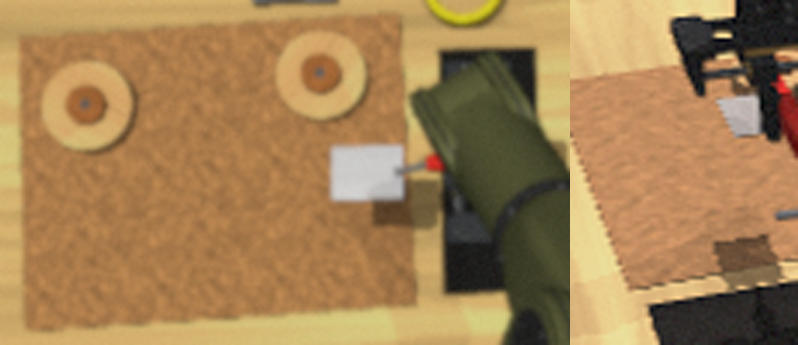

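Both wheels lie flat on the mat, wood side up, at (139,200) and (217,190), with no blue showing on the mat. Now I'll return the spatula to the pad.

>>> step_arm:
  steps:
    - [0, 0, 0, 0, 0, 10.27, 1]
    - [0, 0, 0, 0, 0, 10.27, 1]
    - [0, 0, 0, 0, 0, 10.27, 1]
    - [0, 0, 0, 0, 0, 10.27, 1]
    - [0, 0, 0, 0, 0, 10.27, 1]
    - [0, 0, 0, 0, 0, 10.27, 1]
    - [0, 0, 0, 0, 0, 10.27, 1]
    - [0, 0, 0, 0, 0, 10.27, 1]

```text
clock: 34.38
tool_pos: [0.5246, -0.0853, 0.2119]
eef_rot: [0.998, 0.067, -0.0, -0.001]
contact_force: [0.1, 0.0, -1.7]
opening: 0.197
finger_force: 60.0
```

>>> step_arm:
  steps:
    - [0, 0, 0, 0, 0, 10.27, 1]
    - [-3.7, 0, 0, 0, 0, 0, 1]
    - [0, 0, 5, 0, 0, 0, 1]
    - [0, 0, 4, 0, 0, 0, 1]
    - [0, 0, 2, 0, 0, 0, 1]
    - [0, 0, 0, 0, 0, 0, 1]
    - [0, 0, 0, 0, 0, 0, 1]

```text
clock: 35.25
tool_pos: [0.4885, -0.0855, 0.1027]
eef_rot: [1.0, -0.021, 0.001, -0.0]
contact_force: [0.0, -0.0, -2.0]
opening: 0.195
finger_force: 60.0
```

```bash
python3 - <<'E'
from h import *
st(); t=snap('top')
for a,c,rc in blobs(t,(0,0,0),(180,255,50),(250,170,295,270))[:2]: print('pad',a,rc,ray(t,*rc[0],.003))
E
```

```text
t 35.25 p [ 0.4885 -0.0855  0.1027] rot [[0.999, -0.041, 0.001], [-0.041, -0.999, 0.001], [0.001, -0.001, -1.0]] F [ 0. -0. -2.] op 0.195 q [ 0.14  0.79 -0.09  2.07  0.23  0.29 -1.76]
pad 1016 ((276.88861083984375, 221.27650451660156), (82.17137908935547, 32.28324508666992), 79.4608154296875) [ 0.53900898 -0.11595776  0.003     ]
pad 34 ((261.79998779296875, 218.90003967285156), (5.375871658325195, 10.435516357421875), 71.56504821777344) [ 0.54903158 -0.0612633   0.003     ]
```

>>> step_arm:
  steps:
    - [0, 1.4, 0, 0, 0, 0, 1]
    - [0, 0, 2, 0, 0, 0, 1]
    - [0, 0, 1, 0, 0, 0, 1]
    - [0, 0, 0.5, 0, 0, 0, 1]
    - [0, 0, 0, 0, 0, 0, 1]
    - [0, 0, 0, 0, 0, 0, 1]

```text
clock: 36.05
tool_pos: [0.4876, -0.1008, 0.0672]
eef_rot: [1.0, -0.021, 0.0, 0.0]
contact_force: [-0.4, 0.8, -2.3]
opening: 0.197
finger_force: 60.0
```

>>> step_arm:
  steps:
    - [0, 0, 0.13, 0, 0, 0, 1]
    - [0, 0, 0, 0, 0, 0, 1]
    - [0, 0, 0, 0, 0, 0, 0.4]
    - [0, 0, 0, 0, 0, 0, 0]
    - [0, 0, 0, 0, 0, 0, -1]
    - [0, 0, 0, 0, 0, 0, -1]
    - [0, 0, 0, 0, 0, 0, -1]
    - [0, 0, 0, 0, 0, 0, -1]

```text
clock: 37.05
tool_pos: [0.4874, -0.1008, 0.0656]
eef_rot: [1.0, -0.021, 0.0, 0.0]
contact_force: [1.0, 0.3, 1.0]
opening: 0.843
finger_force: 0.0
```

>>> step_arm:
  steps:
    - [0, 0, -3, 0, 0, 0, -1]
    - [0, 0, -5, 0, 0, 0, -1]
    - [0, 0, -5, 0, 0, 0, -1]
    - [0, 0, -5, 0, 0, 0, -1]
    - [-3, 0, -3, 0, 0, 0, -1]
    - [-3, 0, 0, 0, 0, 0, -1]
    - [0, 0, 0, 0, 0, 0, -1]
    - [0, 0, 0, 0, 0, 0, -1]

```text
clock: 38.05
tool_pos: [0.4283, -0.0982, 0.2756]
eef_rot: [1.0, -0.021, 0.001, -0.0]
contact_force: [0.8, -0.2, 0.0]
opening: 1.002
finger_force: 0.0
```

```bash
python3 - <<'E'
from h import *
st(); w=snap('wrist'); s=snap('side')
a,c,rc=blobs(w,(0,150,60),(8,255,255),(0,0,400,300))[0]
for p in cv2.boxPoints(rc): print(p,ray(w,*p,.081)[:2])
cv2.imwrite('pics/end.png',np.hstack([cv2.resize(s['pixels'][140:320,150:390,::-1],(420,315)),cv2.resize(w['pixels'][:,:,::-1],(378,315))[:,:]]))
E
```

```text
t 38.05 p [ 0.4283 -0.0982  0.2756] rot [[0.999, -0.043, 0.001], [-0.043, -0.999, -0.0], [0.001, -0.0, -1.0]] F [ 0.8 -0.2  0. ] op 1.002 q [ 0.27  0.43 -0.22  2.07  0.15  0.66 -1.66]
[269.  76.] [ 0.54639258 -0.09600177]
[285.  76.] [ 0.54571006 -0.1120253 ]
[285. 198.] [ 0.4187077  -0.10762684]
[269. 198.] [ 0.41949275 -0.0894188 ]
```

View pics/end.png

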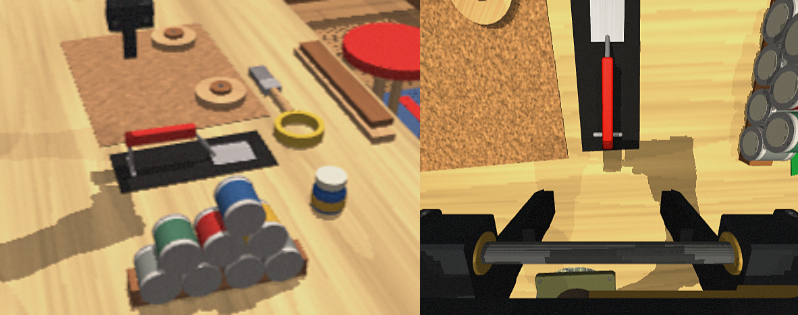

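The final pictures show both wheels flat on the mat, wood side up, and the pyramid intact. The spatula is flat on the pad, its middle within about 2 mm of the pad's centre, and the bystanders have not moved.

```bash
python3 -c "
from plant import r
print(r.finish_job())"
```

```text
the job is handed in; nothing more can be done
None
```

The job is handed in, though the tool gave no verdict: both wheels lie flat on the mat with the blue face down, the four loose tins are stacked on the row as a pyramid, and the spatula is back flat on the pad at about 38 s on the clock.

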